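Show the green-capped dropper bottle in the cold box

ROBOT

A 6-joint arm with a two-finger parallel gripper is mounted at the origin on a cart in front of the work surface, level with it; the furniture and walls round the work are solid. World frame = base frame: x ahead of the robot, y to its left, z up, the work surface at z = 0. Lengths are in m, angles in rad, forces in N, time in s.
With the tool pointing down it reaches from about 0.35 to 0.775 m from the base axis. Payload 5.5 kg.
Tool frame: the origin (TCP) lies midway between the tips of the shut fingers; the grasp point (between the pads) lies 19 mm behind it; z points along the fingers, y is the direction in which the jaws open and shut (so a half turn about z gives the same grasp; the last joint's range is limited). The gripper opens to 85 mm and grips with 20 to 120 N. Pads are 22 mm wide; open, the fingers measure 114 mm over their backs; the gripper's body (76 mm by 85 mm) begins 54 mm behind the grasp point. The pads swing forward as they close: fully open they stand 13 mm farther back than shut.
Start: joints at [-1.326, 0.313, 0.046, 1.304, 0, 1.431], TCP at [0.216, -0.533, 0.231] pointing down, gripper open.
Joint ranges: [-2.76, 2.76], [-0.86, 1.69], [-1.03, 1.26], [-2.2, 2.34], [-1.47, 1.5], [-3.14, 3.14]. Speed limits (rad/s): [2.57, 2.57, 3.14, 3.14, 3.14, 3.14].

INTERFACE

Orientations are given as a unit quaternion [w, x, y, z].
In Python, from workcell import env gives the robot as it stands.
- The arm moves only by the shell command python3 -m pendant 'ROWS' [FORCE]. ROWS is JSON, a list of rows, each a list of 3 entries, a list of its own where there are three numbers: the shift along the tool's x, y, z each as a share of 20 mm, from -1 to 1, then the turn about the tool's z as a share of 6 degrees, from -1 to 1, then the closure, from -1 (fully open) to 1 (shut). In form: [[[tx, ty, tz], turn, claw], ...]. A call has 1 to 12 rows; each row shifts and turns the commanded pose from where the row before left it, along the tool's axes as they then stand; what a row does not reach is not made up. A row lasts 1/8 s, in which the tool goes at most 62.5 mm and 10.7 degrees, less where a joint would pass 70% of its speed; a pose out of reach is approached as far as the arm can. A call with a number of a shift or a turn outside -1 to 1 is refused whole. A call with a gripper value outside its range is refused whole. The fingers move at their own pace and stop on an object; FORCE is the grip in N (left out, the last holds). Time passes only in rows, so rows that do not move let the fingers close. It gives the time, the measured TCP pose, the force and the opening at its end, in the units of the state.
- env.get_state(): the state, without advancing time (a new reading comes with each control period).
- env.read_camera(name): name is "scene" or "top" or "wrist"; returns a dict with "color" (400x640x3 uint8, blue, green, red), "mtx" (3x3 intrinsics, pixels), "view" (4x4, takes a point from world to camera coordinates). Camera axes: x right, y down, z forward; pixel columns grow to the right and rows downward; lengths in m; the calibration is good to about 2 mm. A picture is of the moment at which its call begins. There is no depth.
- env.hand_in(): hands the job in, once; it reports no verdict.
Trained networks look in the newest picture that a camera, given by its name, has taken for a name from the list of things; names that differ only in an ending like _2 or _b are one class to them, and where a whole thing is asked for, a point or a joint stands for the part that bears it (a point fixed in the world has none). Each returns a list of dicts, best first, with "p" (0 to 1); they miss things now and then, are a little off and sometimes report something else, mostly with a low value. They report only what shows in the picture. A call takes as long as a camera call.
- env.boxes_of(camera, thing): "location" ([column, row] in pixels, amid what is visible of it).
- env.cut_out(camera, thing): "region" (400x640 bool, what is visible of it) and "location" ([column, row] in pixels, amid what is visible of it).
The state is a dict: "clock": time; "joint_pos": joint angles; "qvel": joint speeds; "tau": joint torques, N m; "tcp_pos": TCP position; "orientation": TCP orientation; "wrist_force": force on the tool from outside, world axes, zero at the start; "ft_torque": the same for the moment, N m; "finger_gap": finger opening in m.
Only numpy, scipy, OpenCV 4.12 (cv2) and the standard library are available. Lean on these libraries where they do the work, as an engineer would, in place of code of your own. Each camera call takes 0.05 s, during which the arm holds its last target.

TASK

The light-sensitive indicators are kept dark in the pale grey cold box. With the fingertips push its amber-brown sliding cover fully open, then show the colleague which bottle is next: point at the green-capped dropper bottle in the box from straight above, fingertips a centimetre or two over the middle of its cap, and stay there for at least two seconds without touching any bottle. Then push the cover fully shut again and move clear, leaving the other things on the bench as they are.

Things in the scene. Friction and masses are not known exactly. Their poses are not given: they have to be found in the camera images.
- cold_box: Pale grey insulated box, 106 x 270 mm, 84 mm high over its guide rails, fixed to the bench. Origin: centre of its underside; y along its length, z up. The half at -y is open on top with six wells (centres x = -20, +20 mm, y = -110, -73, -36 mm), the half at +y is closed by an aluminium deck 73 mm high where the open cover parks. End walls 74 mm high; rails over 45 mm off the centre line.
- cover (a joint): Travel in m of the amber-brown cover along the box's +y: 0 = fully shut (over the bottles), 0.134 = fully open (over the deck). Slab 136 mm long, 87 mm wide, end faces 75 to 93 mm above the bench: fingertips at 84 mm height outside an end face push it and stay 14 mm above the caps. About 1.5 N of friction; hard stops at both ends; stays where it is left.
- cover_outer_end (a point): Top edge, middle of the cover's end face towards the box's -y (moves with the cover), 93 mm above the bench; flush with the box's end when shut. Push here towards the box's +y to open. Axes as cold_box.
- cover_inner_end (a point): Top edge, middle of the cover's other end face, towards the box's +y (moves with the cover), 93 mm above the bench; flush with the box's far end when open. Push here towards the box's -y to shut. Axes as cold_box.
- green_bottle: White dropper bottle with a green screw cap, loose in one of the six wells (any of them); 28 mm across, 66 mm high, cap 18 mm across. Origin at the centre of its underside (4 mm above the bench); z up.
- green_cap (a point): Middle of the top of the green cap, 70 mm above the bench; z up.
- white_bottle_1: White dropper bottle with a white screw cap, loose in another well; 28 mm across, 66 mm high. Origin at the centre of its underside.
- white_bottle_2: White dropper bottle with a white screw cap, loose in another well; 28 mm across, 66 mm high. Origin at the centre of its underside.
- white_bottle_3: White dropper bottle with a white screw cap, loose in another well; 28 mm across, 66 mm high. Origin at the centre of its underside.
- white_bottle_4: White dropper bottle with a white screw cap, loose in another well; 28 mm across, 66 mm high. Origin at the centre of its underside.
- white_bottle_5: White dropper bottle with a white screw cap, loose in another well; 28 mm across, 66 mm high. Origin at the centre of its underside.
- beaker: Bystander: empty clear beaker, 53 mm across, 66 mm high. Origin at the centre of its underside.
- marker: Bystander: lying white marker pen with dark ends, 138 mm long. Origin at the centre of its underside.
- forceps: Bystander: steel forceps lying flat, 132 mm long. Origin at the centre of its underside.
- green_rack: Bystander: green tube rack with small tubes, 77 x 111 x 48 mm. Origin at the centre of its underside.
- tip_box: Bystander: blue pipette-tip box with clear lid, 85 x 122 x 83 mm. Origin at the centre of its underside.
- timer: Bystander: pale lab timer lying on its back, 62 x 68 x 21 mm. Origin at the centre of its underside.
- foam_float: Bystander: small blue foam float, 50 x 72 x 16 mm. Origin at the centre of its underside.

How it is judged:
By the outcome, as a careful person would: the job done as asked, in the order asked, and still so for the second after the job is handed in, with the robot touching nothing.
It also fails if it takes over 58 s, if anything falls off the work surface, if the arm or the gripper's body presses on something with over 40 N, if the wrist force passes 120 N, or if a joint passes its speed limit or range.

## Working session

There is one attempt and no reset: what is moved stays moved. The work goes in short steps, Python scripts to look and compute and a shell command to move; the robot and the scene stay as the last step left them, time stands still between calls to the robot, and variables do not carry over. Pictures are saved under pics/ and viewed, and the job is handed in when it is done.

```bash
mkdir -p pics; ls; python3 - <<'E'
from workcell import env
import cv2
s=env.get_state(); print({k:s[k] for k in('clock','tcp_pos','orientation','wrist_force','finger_gap')})
for n in('scene','top'):
    c=env.read_camera(n); cv2.imwrite(f'pics/{n}0.png',c['color']); print(n,c['mtx'].tolist(),c['view'].round(4).tolist())
    for t in('cold_box','cover','cover_outer_end','cover_inner_end','green_cap','beaker','tip_box','green_rack'):
        print(t,[(d['location'],round(d['p'],2)) for d in env.boxes_of(n,t)][:2])
E
```

```text
pics
{'clock': 0.0, 'tcp_pos': array([ 0.21572593, -0.53245309,  0.23041754]), 'orientation': array([-9.00035635e-04,  9.81543236e-01,  1.91238238e-01, -4.74268884e-05]), 'wrist_force': array([ 0.76579931, -0.41121176,  0.14099879]), 'finger_gap': 0.0855412890982557}
scene [[443.6804022546126, 0.0, 329.3122190561059], [0.0, 443.6804022546126, 201.7279010869199], [0.0, 0.0, 1.0]] [[-0.6658, -0.7462, 0.0013, 0.3863], [-0.3797, 0.3373, -0.8615, 0.2789], [0.6423, -0.574, -0.5078, 1.1373], [0.0, 0.0, 0.0, 1.0]]
cold_box [([338.6, 214.3], 0.97)]
cover [([347.9, 197.0], 0.67)]
cover_outer_end [([346.4, 196.7], 0.56)]
cover_inner_end [([349.4, 198.0], 0.92)]
green_cap []
beaker [([218.9, 232.3], 0.66)]
tip_box [([392.3, 169.0], 0.84)]
green_rack [([314.7, 186.0], 0.95)]
top [[363.62954527197036, 0.0, 323.0279164274658], [0.0, 363.62954527197036, 195.57591461439034], [0.0, 0.0, 1.0]] [[-0.01, -0.9999, -0.0006, 0.0311], [-0.9943, 0.01, -0.1065, 0.5379], [0.1065, -0.0005, -0.9943, 1.2453], [0.0, 0.0, 0.0, 1.0]]
cold_box [([332.7, 195.3], 0.83), ([415.2, 255.3], 0.47)]
cover [([347.6, 189.1], 0.68)]
cover_outer_end [([345.4, 189.8], 0.75)]
cover_inner_end [([350.8, 192.3], 0.64)]
green_cap [([362.1, 131.6], 0.65)]
beaker [([232.6, 147.0], 0.67)]
tip_box [([440.6, 172.1], 0.63)]
green_rack [([358.6, 132.9], 0.75)]
```

View pics/top0.png

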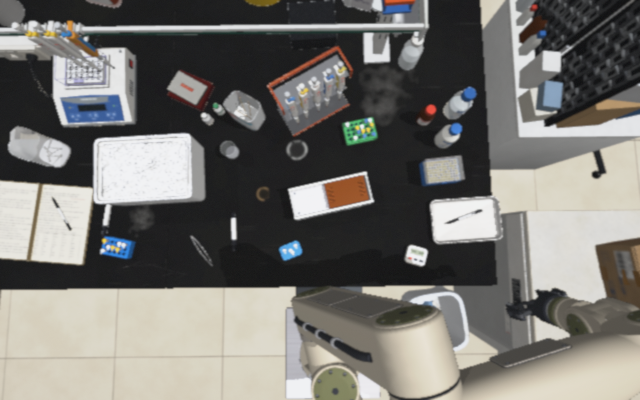

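View pics/scene0.png

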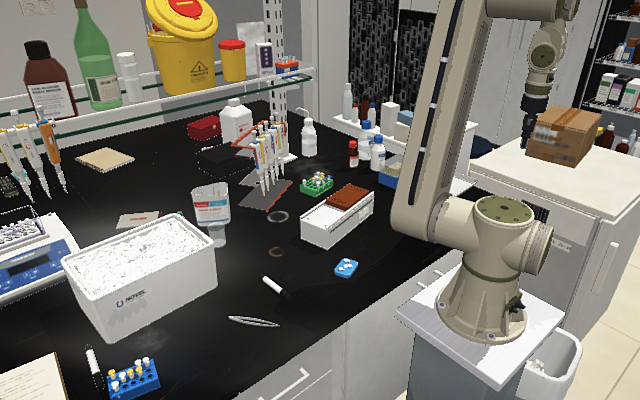

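```bash
cat > h.py <<'E'
import numpy as np,cv2
from workcell import env
def px2w(c,uv,z):
    R=c['view'][:3,:3];t=c['view'][:3,3]
    d=R.T@np.linalg.inv(c['mtx'])@np.array([uv[0],uv[1],1.]); o=-R.T@t
    return o+d*(z-o[2])/d[2]
def w2px(c,p):
    q=c['view'][:3,:3]@np.asarray(p,float)+c['view'][:3,3]; q=c['mtx']@q; return q[:2]/q[2]
E
python3 - <<'E'
from h import *
c=env.read_camera('top')
for t in('cover','cold_box'):
    d=env.cut_out('top',t)[0]; m=d['region'].astype(np.uint8)
    P=np.argwhere(m)[:,::-1].astype(np.float32); print(t,d['p'],m.sum(),cv2.minAreaRect(P))
im=cv2.resize(c['color'][120:270,200:500],None,fx=2.6,fy=2.6,interpolation=cv2.INTER_CUBIC); cv2.imwrite('pics/crop.png',im)
E
```

```text
cover 0.59 1050 ((346.7235412597656, 191.50588989257812), (26.465518951416016, 40.891395568847656), 77.47119140625)
cold_box 0.84 2640 ((330.8152160644531, 195.65695190429688), (33.96096420288086, 80.98178100585938), 77.63751220703125)
```

View pics/crop.png

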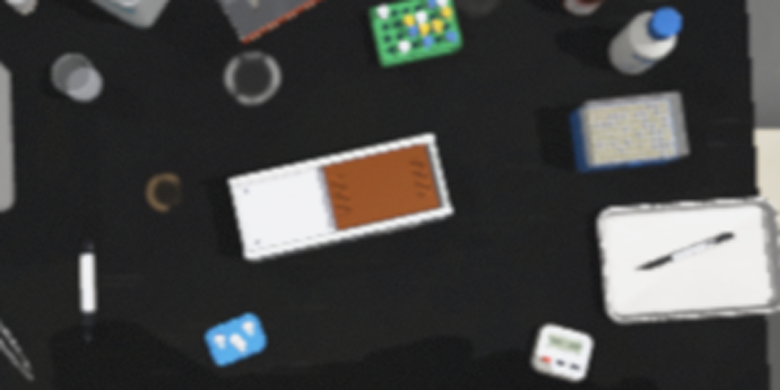

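The top view shows the box centred near (331,196), with its brown cover at the right (world -y) end; the white deck is at the left. The green rack is near (360,131) and the timer at (416,255), both off the box. I'll fit the box pose next.

```bash
cat >> h.py <<'E'
from scipy.optimize import minimize
def boxpts(cx,cy,yaw,x0,x1,y0,y1,z0,z1):
    c,s=np.cos(yaw),np.sin(yaw)
    return [(cx+c*x-s*y,cy+s*x+c*y,z) for x in(x0,x1) for y in(y0,y1) for z in(z0,z1)]
def hullmask(c,pts):
    p=np.array([w2px(c,q) for q in pts],np.float32)
    h=cv2.convexHull(p); m=np.zeros((400,640),np.uint8)
    cv2.fillPoly(m,[np.round(h*16).astype(np.int32)],255,cv2.LINE_AA,4); return m/255.
def iou(a,b): return np.minimum(a,b).sum()/np.maximum(a,b).sum()
E
python3 - <<'E'
from h import *
C={};M={}
for n in('top','scene'):
    c=env.read_camera(n);C[n]=c
    hsv=cv2.cvtColor(c['color'],cv2.COLOR_BGR2HSV)
    d=env.cut_out(n,'cold_box')[0]; dc=env.cut_out(n,'cover')[0]
    box=(d['region']|dc['region']); dil=cv2.dilate(box.astype(np.uint8),np.ones((9,9)))>0
    br=(dil&(hsv[...,0]<16)&(hsv[...,1]>130)&(hsv[...,2]>45)).astype(float)
    gr=c['color'].max(2)>75
    allm=(dil&(gr|(br>0))).astype(np.uint8); allm=cv2.morphologyEx(allm,cv2.MORPH_CLOSE,np.ones((5,5))).astype(float)
    M[n]=(br,allm); print(n,br.sum(),allm.sum(),box.sum())
    vis=c['color'].copy(); vis[allm>0]=vis[allm>0]//2+np.array([0,100,0],np.uint8); vis[br>0]=(0,0,255)
    ys,xs=np.where(dil); cv2.imwrite(f'pics/m_{n}.png',cv2.resize(vis[ys.min()-10:ys.max()+10,xs.min()-10:xs.max()+10],None,fx=4,fy=4))
def cost(v,names):
    x,y,a=v[0],v[1],v[2];s=0
    for n in names:
        s-=iou(hullmask(C[n],boxpts(x,y,a,-.053,.053,-.135,.135,0,.084)+boxpts(x,y,a,-.0435,.0435,-.135,.001,.075,.093)),M[n][1])
        s-=iou(hullmask(C[n],boxpts(x,y,a,-.0435,.0435,-.135,.001,.084,.093)),M[n][0])
    return s
p=px2w(C['top'],(331,195.6),.06);print(p)
for names in(('top',),('scene',),('top','scene')):
    best=min((minimize(cost,[p[0],p[1],a0],args=(names,),method='Nelder-Mead',options=dict(initial_simplex=[[p[0],p[1],a0],[p[0]+.02,p[1],a0],[p[0],p[1]+.02,a0],[p[0],p[1],a0+.1]],xatol=1e-4,fatol=1e-5)) for a0 in(.2,-.2)),key=lambda r:r.fun)
    print(names,best.x,best.fun)
E
```

```text
top 958.0 2803.0 2554
scene 669.0 3018.0 3029
[ 0.53443224 -0.00149394  0.06      ]
('top',) [0.53214931 0.00874747 0.21824707] -1.7634711829953655
('scene',) [0.52954976 0.01815963 0.23090014] -1.8062531054981683
('top', 'scene') [0.53173506 0.01416029 0.21460563] -3.526794884878914
```

```bash
python3 - <<'E'
from h import *
out=[]
for n,(u0,u1,v0,v1) in(('top',(270,390,155,235)),('scene',(285,405,170,260))):
    c=env.read_camera(n); k=6
    im=cv2.resize(c['color'][v0:v1,u0:u1],None,fx=k,fy=k,interpolation=cv2.INTER_CUBIC)
    x,y,a=.5317,.0142,.2146
    for (b,z,col) in(((-.053,.053,-.135,.135),.074,(0,255,0)),((-.053,.053,-.135,.135),0,(255,255,0)),((-.0435,.0435,-.135,.001),.093,(255,0,255))):
        P=boxpts(x,y,a,*b,z,z)[::2]; P=[P[0],P[1],P[3],P[2]]
        q=np.array([(w2px(c,p)-(u0,v0)+.5)*k for p in P]); cv2.polylines(im,[q.astype(int)],True,col,1)
    out.append(im); cv2.imwrite(f'pics/ov_{n}.png',im)
E
```

```text
(no output)
```

View pics/ov_top.png

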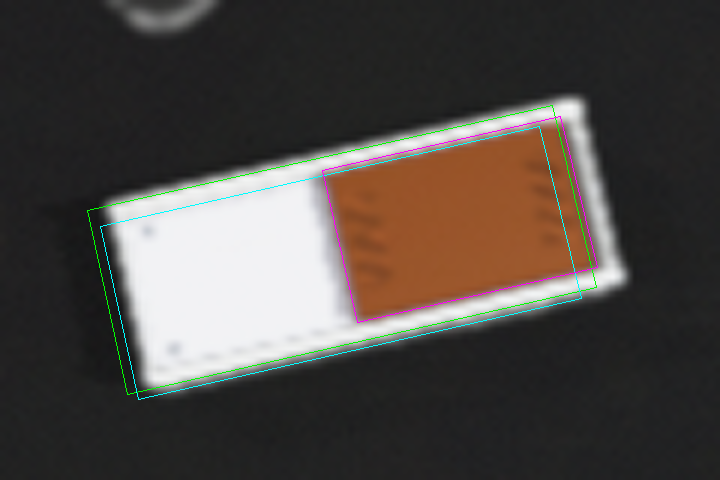

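View pics/ov_scene.png

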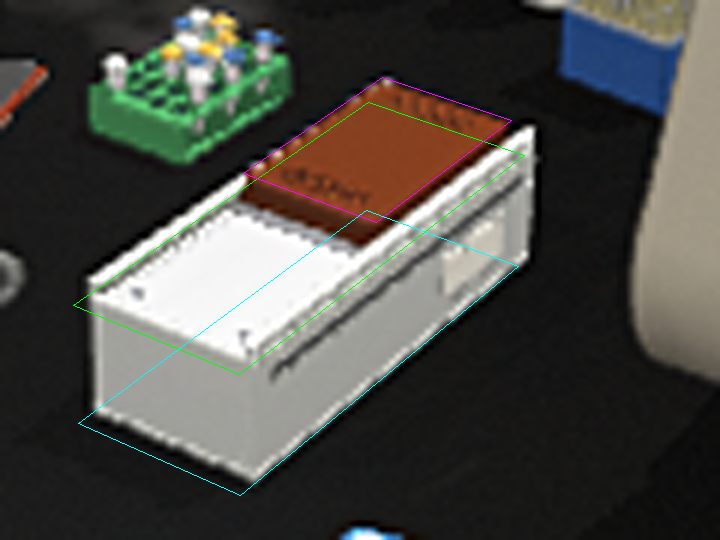

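The overlay shows the cover already standing about 1 cm open, because the white end strip shows beyond the brown edge. I'll add travel to the fit as a fourth unknown.

```bash
cat >> h.py <<'E'
def grab(names=('top','scene')):
    C={};M={}
    for n in names:
        c=env.read_camera(n);C[n]=c
        hsv=cv2.cvtColor(c['color'],cv2.COLOR_BGR2HSV)
        d=env.cut_out(n,'cold_box')[0]; dc=env.cut_out(n,'cover')[0]
        box=(d['region']|dc['region']); dil=cv2.dilate(box.astype(np.uint8),np.ones((9,9)))>0
        br=(dil&(hsv[...,0]<16)&(hsv[...,1]>130)&(hsv[...,2]>35)).astype(float)
        gr=c['color'].max(2)>100
        allm=(dil&(gr|(br>0))).astype(np.uint8); allm=cv2.morphologyEx(allm,cv2.MORPH_CLOSE,np.ones((3,3))).astype(float)
        M[n]=(br,allm)
    return C,M
def fit(C,M,names,v0,st=(.01,.01,.05,.01)):
    def cost(v):
        x,y,a,t=v;s=0
        for n in names:
            s-=iou(hullmask(C[n],boxpts(x,y,a,-.053,.053,-.135,.135,0,.074)+boxpts(x,y,a,-.053,.053,-.135,.135,.074,.084)+boxpts(x,y,a,-.0435,.0435,-.135+t,.001+t,.075,.093)),M[n][1])
            s-=iou(hullmask(C[n],boxpts(x,y,a,-.0435,.0435,-.135+t,.001+t,.079,.093)),M[n][0])
        return s
    S=[list(v0)]+[[v0[j]+(st[i] if i==j else 0) for j in range(4)] for i in range(4)]
    return minimize(cost,v0,method='Nelder-Mead',options=dict(initial_simplex=S,xatol=1e-4,fatol=1e-5,maxiter=400))
E
python3 - <<'E'
from h import *
C,M=grab()
v=[.532,.005,.22,.01]
for names in(('top',),('scene',),('top','scene')):
    r=fit(C,M,names,v); print(names,r.x.round(4),r.fun)
x,y,a,t=r.x
for n,(u0,u1,v0,v1) in(('top',(270,390,155,235)),('scene',(285,405,170,260))):
    c=C[n]; k=6
    im=cv2.resize(c['color'][v0:v1,u0:u1],None,fx=k,fy=k,interpolation=cv2.INTER_CUBIC)
    for (b,z,col) in(((-.053,.053,-.135,.135),.074,(0,255,0)),((-.053,.053,-.135,.135),0,(255,255,0)),((-.0435,.0435,-.135+t,.001+t),.093,(255,0,255))):
        P=boxpts(x,y,a,*b,z,z)[::2]; P=[P[0],P[1],P[3],P[2]]
        q=np.array([(w2px(c,p)-(u0,v0)+.5)*k for p in P]); cv2.polylines(im,[q.astype(int)],True,col,1)
    cv2.imwrite(f'pics/ov2_{n}.png',im)
a=cv2.imread('pics/ov2_top.png');b=cv2.imread('pics/ov2_scene.png')
cv2.imwrite('pics/ov2.png',cv2.resize(np.vstack([a,b]),(423,600)))
E
```

```text
('top',) [0.5357 0.0014 0.2097 0.0149] -1.8094568306705632
('scene',) [0.5358 0.0024 0.2241 0.0149] -1.8477873379116938
('top', 'scene') [0.535  0.0021 0.2242 0.0142] -3.648131238524693
```

View pics/ov2.png

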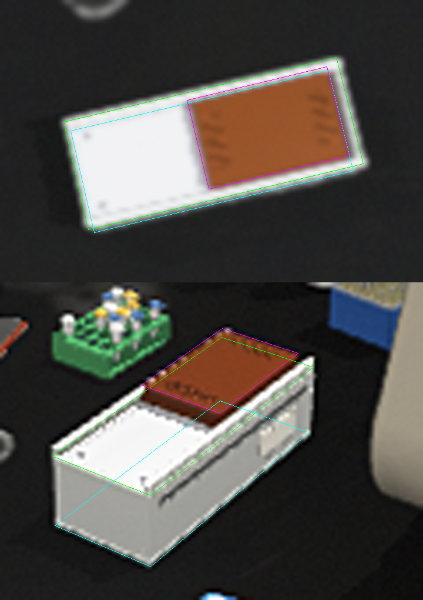

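The fit is consistent in both views: box at about (0.535, 0.002), yaw 12.6°, cover travel about 14 mm. I'll turn the tool by -80.6° so its x lies along the box's +y. That lines the moves up with the cover and keeps joint 6 in range. The fingers shut during the turn.

```bash
python3 -m pendant '[[[0,0,0],-1,1],[[0,0,0],-1,1],[[0,0,0],-1,1],[[0,0,0],-1,1],[[0,0,0],-1,1],[[0,0,0],-1,1],[[0,0,0],-1,1],[[0,0,0],-1,1],[[0,0,0],-1,1],[[0,0,0],-1,1],[[0,0,0],-1,1],[[0,0,0],-1,1]]' 20
python3 -m pendant '[[[0,0,0],-1,1],[[0,0,0],-0.4,1]]'
cat >> h.py <<'E'
from scipy.spatial.transform import Rotation as Rn
BOX=(.5352,.002,.22)
def loc(p):
    c,s=np.cos(BOX[2]),np.sin(BOX[2]); d=np.array(p[:2])-BOX[:2]
    return np.array([c*d[0]+s*d[1],-s*d[0]+c*d[1],p[2]])*1000
def show():
    s=env.get_state(); w,x,y,z=s['orientation']; R=Rn.from_quat([x,y,z,w]).as_matrix()
    print('clk',s['clock'],'loc mm',loc(s['tcp_pos']).round(1),'yaw tool x',np.degrees(np.arctan2(R[1,0],R[0,0])).round(2),'z',R[:,2].round(3),'F',np.round(s['wrist_force'],2),'gap',round(s['finger_gap'],4),'j',np.round(s['joint_pos'],2))
    return s
E
python3 -c "from h import *; show()"
```

```text
clock: 3.25
tcp_pos: [0.2158, -0.533, 0.2313]
orientation: [0.0, 0.68, 0.733, -0.0]
wrist_force: [1.3, 0.3, 0.1]
finger_gap: -0.0001
clock: 3.5
tcp_pos: [0.2158, -0.533, 0.2313]
orientation: [0.0, 0.626, 0.78, -0.0]
wrist_force: [0.6, -0.3, -0.5]
finger_gap: 0.0001
clk 3.5 loc mm [-428.4 -452.4  231.3] yaw tool x 102.56 z [-0. -0. -1.] F [ 0.62 -0.29 -0.54] gap 0.0001 j [-1.33  0.31  0.05  1.3  -0.    0.03]
```

```bash
python3 -m pendant '[[[0.6,1,0],0,1],[[0.6,1,0],0,1],[[0.6,1,0],0,1],[[0.6,1,0],0,1],[[0.6,1,0],0,1],[[0.6,1,0],0,1],[[0.6,1,0],0,1],[[0.6,1,0],0,1],[[0.6,1,0],0,1],[[0.6,1,0],0,1],[[0.6,1,0],0,1],[[0.6,1,0],0,1]]'
python3 -c "from h import *; show()"
```

```text
clock: 5.0
tcp_pos: [0.4201, -0.3388, 0.2314]
orientation: [-0.0, 0.626, 0.78, 0.0]
wrist_force: [0.1, -0.6, 0.5]
finger_gap: 0.0
clk 5.0 loc mm [-186.7 -307.4  231.4] yaw tool x 102.46 z [ 0.  0. -1.] F [ 0.13 -0.63  0.49] gap 0.0 j [-0.83  0.24 -0.05  1.28  0.    0.53]
```

```bash
python3 -m pendant '[[[0.7,1,0],0,1],[[0.7,1,0],0,1],[[0.7,1,0],0,1],[[0.7,1,0],0,1],[[0.7,1,0],0,1],[[0.7,1,0],0,1],[[0.7,1,0.5],0,1],[[0.7,1,1],0,1],[[0.7,1,1],0,1],[[0.5,0.35,1],0,1],[[0.2,0,1],0,1],[[0,0,0.5],0,1]]'
python3 - <<'E'
from h import *
show()
for n in('wrist','top','scene'):
    c=env.read_camera(n); im=c['color']
    if n=='scene': im=cv2.resize(im[120:300,240:480],None,fx=3,fy=3)
    cv2.imwrite(f'pics/a_{n}.png',im)
    if n=='wrist':print(c['view'].round(3).tolist())
E
```

```text
clock: 6.5
tcp_pos: [0.5709, -0.1618, 0.1302]
orientation: [-0.001, 0.626, 0.78, -0.0]
wrist_force: [-0.3, -0.2, -0.2]
finger_gap: 0.0
clk 6.5 loc mm [  -0.9 -167.6  130.2] yaw tool x 102.51 z [-0.002  0.001 -1.   ] F [-0.25 -0.2  -0.2 ] gap 0.0 j [-0.41  0.4  -0.09  1.09  0.    0.94]
[[0.976, 0.217, -0.002, -0.522], [0.21, -0.941, 0.266, -0.28], [0.056, -0.26, -0.964, 0.206], [0.0, 0.0, 0.0, 1.0]]
```

View pics/a_wrist.png

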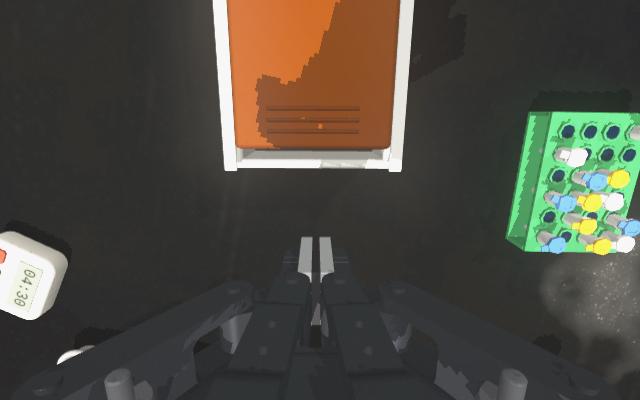

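View pics/a_scene.png

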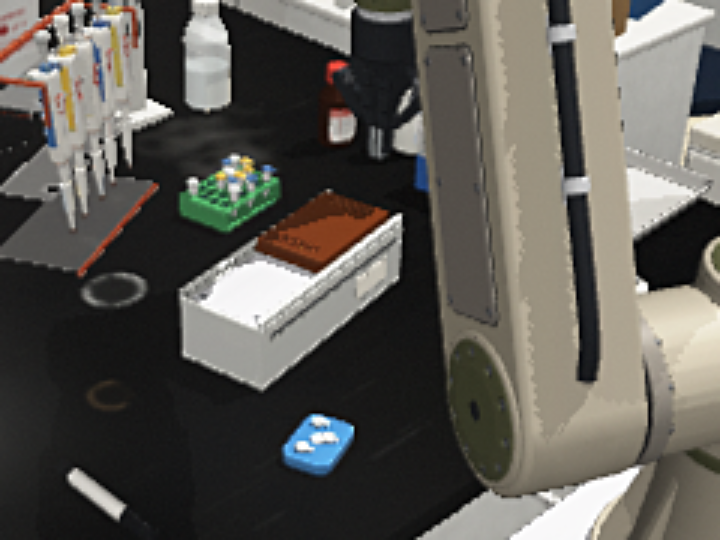

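The wrist view shows the shut fingers at column 315, in line with the cover's end (columns 236 to 392, row ~149). The cover is slightly open, with the box end wall visible below it. I'll check the box pose from this view.

```bash
python3 - <<'E'
from h import *
c=env.read_camera('wrist'); print(c['mtx'].round(1).tolist())
for uv,z,nm in(((236,147),.093,'cover -x'),((392,149),.093,'cover +x'),((226,170),.079,'wall -x (expect -53,-135)'),((401,170),.079,'wall +x')):
    print(nm,loc(px2w(c,uv,z)).round(1))
print(loc(px2w(c,(315,238),.130)))
im=c['color'].copy()
cc,ss=np.cos(BOX[2]),np.sin(BOX[2])
for b,z,col in(((-53,53,-135,135),.084,(0,255,0)),((-43.5,43.5,-120.5,15.5),.093,(255,0,255)),((-53,53,-135,135),.0,(255,255,0))):
    P=[(b[0],b[2]),(b[0],b[3]),(b[1],b[3]),(b[1],b[2])]
    q=np.array([w2px(c,(BOX[0]+(cc*x-ss*y)/1e3,BOX[1]+(ss*x+cc*y)/1e3,z)) for x,y in P])
    cv2.polylines(im,[q.astype(int)],True,col,1)
cv2.imwrite('pics/b_wrist.png',im)
E
```

```text
[[324.3, 0.0, 315.4], [0.0, 324.3, 198.3], [0.0, 0.0, 1.0]]
cover -x [ -44.5 -122.3   93. ]
cover +x [  41.9 -123.6   93. ]
wall -x (expect -53,-135) [ -54.9 -137.8   79. ]
wall +x [  51.4 -138.    79. ]
[  -0.78033414 -161.1771545   130.        ]
```

View pics/b_wrist.png

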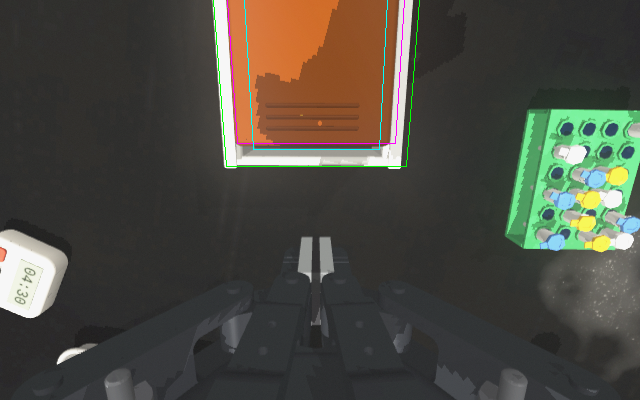

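```bash
sed -i 's/^BOX=.*/BOX=(.5346,.0003,.223)/' h.py
python3 -m pendant '[[[0,0,0.7],0,1],[[0,0,0.7],0,1],[[0,0,0.6],0,1],[[0,0,0.3],0,1],[[0,0,0],0,1]]'
python3 -c "from h import *; show()"
```

```text
clock: 7.32
tcp_pos: [0.5712, -0.1635, 0.0845]
orientation: [-0.001, 0.626, 0.78, -0.0]
wrist_force: [0.4, -1.0, 0.4]
finger_gap: -0.0001
clk 7.325 loc mm [  -0.6 -167.8   84.5] yaw tool x 102.44 z [-0.001  0.    -1.   ] F [ 0.36 -0.97  0.43] gap -0.0001 j [-0.41  0.43 -0.15  0.99 -0.    0.94]
```

```bash
python3 -m pendant '[[[0.6,0,0],0,1],[[0.5,0,0],0,1],[[0.4,0,0],0,1],[[0.4,0,0],0,1],[[0.5,0,0],0,1],[[0.5,0,0],0,1],[[0.5,0,0],0,1],[[0.5,0,0],0,1],[[0.5,0,0],0,1],[[0.5,0,0],0,1],[[0.5,0,0],0,1],[[0.4,0,0],0,1]]'
python3 - <<'E'
from h import *
show()
c=env.read_camera('wrist');cv2.imwrite('pics/c_wrist.png',c['color'])
E
```

```text
clock: 8.82
tcp_pos: [0.5464, -0.0497, 0.0852]
orientation: [0.0, 0.626, 0.78, -0.0]
wrist_force: [1.1, -1.6, 0.6]
finger_gap: -0.0002
clk 8.825 loc mm [  0.5 -51.3  85.2] yaw tool x 102.46 z [ 0. -0. -1.] F [ 1.08 -1.58  0.63] gap -0.0002 j [-0.24  0.35 -0.27  0.95 -0.    1.12]
```

View pics/c_wrist.png

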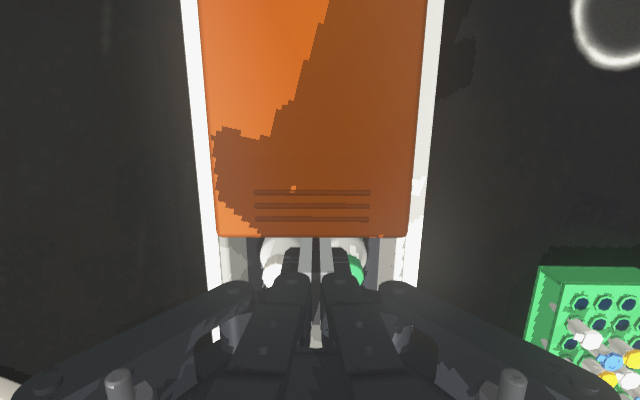

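The cover is sliding with the fingers, and a green cap shows at (355,268), on the box's +x side. I'll push on to the stop and slow down near the end.

```bash
python3 -m pendant '[[[0.5,0,0],0,1],[[0.5,0,0],0,1],[[0.4,0,0],0,1],[[0.2,0,0],0,1],[[0.1,0,0],0,1]]'
python3 -c "from h import *; show()"
python3 -m pendant '[[[0.1,0,0],0,1],[[0.1,0,0],0,1],[[0.1,0,0],0,1]]'
python3 -c "from h import *; show()"
```

```text
clock: 9.5
tcp_pos: [0.539, -0.0169, 0.0852]
orientation: [-0.0, 0.626, 0.78, -0.0]
wrist_force: [-0.0, -1.0, -0.6]
finger_gap: 0.0
clk 9.5 loc mm [  0.5 -17.7  85.2] yaw tool x 102.46 z [-0. -0. -1.] F [-0.04 -1.01 -0.58] gap 0.0 j [-0.18  0.33 -0.3   0.94 -0.    1.17]
clock: 9.88
tcp_pos: [0.5378, -0.0113, 0.0852]
orientation: [-0.0, 0.626, 0.78, -0.0]
wrist_force: [-0.0, -2.0, -0.8]
finger_gap: 0.0002
clk 9.875 loc mm [  0.6 -12.1  85.2] yaw tool x 102.43 z [-0. -0. -1.] F [-0.01 -2.05 -0.77] gap 0.0002 j [-0.17  0.33 -0.3   0.94 -0.    1.18]
```

```bash
python3 -m pendant '[[[0.1,0,0],0,1],[[0.1,0,0],0,1]]'
python3 -m pendant '[[[0.1,0,0],0,1],[[0.1,0,0],0,1]]'
python3 -c "from h import *; show()"
```

```text
clock: 10.12
tcp_pos: [0.5377, -0.0103, 0.0854]
orientation: [0.002, 0.627, 0.779, -0.002]
wrist_force: [1.8, -14.3, -2.8]
finger_gap: 0.0004
clock: 10.38
tcp_pos: [0.5376, -0.01, 0.0855]
orientation: [0.005, 0.628, 0.778, -0.005]
wrist_force: [2.2, -26.4, -5.4]
finger_gap: 0.0002
clk 10.375 loc mm [  0.7 -10.7  85.5] yaw tool x 102.21 z [ 0.002 -0.014 -1.   ] F [  2.25 -26.36  -5.42] gap 0.0002 j [-0.16  0.33 -0.3   0.93 -0.01  1.2 ]
```

The cover is at its stop: the force rose to 26 N with no further motion. I'll back off, rise and look into the wells.

```bash
python3 -m pendant '[[[-0.3,0,0],0,1],[[-0.4,0,0],0,1],[[-0.5,0,-0.3],0,1],[[-0.9,0,-0.5],0,1],[[-1,0,-0.6],0,1],[[-1,0,-0.6],0,1],[[-1,0,-0.5],0,1],[[-1,0,-0.3],0,1],[[-1,0,0],0,1],[[-0.4,0,0],0,1],[[0,0,0],0,1]]'
python3 - <<'E'
from h import *
show()
for n in('wrist','top','scene'):
    c=env.read_camera(n);im=c['color'].copy()
    for t in('green_cap','green_bottle'):
        for d in env.boxes_of(n,t)[:3]: print(n,t,np.round(d['location'],1),round(d['p'],2),'loc@70',loc(px2w(c,d['location'],.070)).round(1))
    hsv=cv2.cvtColor(im,cv2.COLOR_BGR2HSV)
    m=((hsv[...,0]>45)&(hsv[...,0]<90)&(hsv[...,1]>110)&(hsv[...,2]>60)).astype(np.uint8)
    N,L,S,ce=cv2.connectedComponentsWithStats(m)
    for i in range(1,N):
        if S[i,4]>8:
            l=loc(px2w(c,ce[i],.070)); 
            if abs(l[0])<70 and abs(l[1])<160: print(n,'hsv',ce[i].round(1),S[i],l.round(1))
    if n!='wrist':
        q=w2px(c,(.5346,.0003,.07)).astype(int); im=cv2.resize(im[q[1]-60:q[1]+60,q[0]-90:q[0]+90],None,fx=4,fy=4)
    cv2.imwrite(f'pics/d_{n}.png',im)
E
```

```text
clock: 11.75
tcp_pos: [0.5682, -0.1503, 0.1406]
orientation: [-0.001, 0.627, 0.779, -0.0]
wrist_force: [-0.5, 0.7, -0.1]
finger_gap: 0.0002
clk 11.75 loc mm [  -0.5 -154.4  140.6] yaw tool x 102.4 z [-0.001  0.001 -1.   ] F [-0.53  0.71 -0.08] gap 0.0002 j [-0.4   0.38 -0.09  1.11  0.    0.96]
wrist green_cap [343.2  86.4] 0.85 loc@70 [ 17.3 -74.   70. ]
wrist green_bottle [340.7  85.5] 0.74 loc@70 [ 15.7 -73.5  70. ]
wrist green_bottle [312.3  94.8] 0.47 loc@70 [ -1.9 -78.8  70. ]
wrist hsv [344.5  83.6] [332  71  26  27 510] [ 18.1 -72.4  70. ]
top green_bottle [348.3 184.6] 0.38 loc@70 [ 21.4 -67.3  70. ]
scene green_cap [347.7 200.5] 0.52 loc@70 [ -2.6 -49.7  70. ]
scene green_bottle [314.6 184.2] 0.4 loc@70 [156.3 -76.9  70. ]
scene green_bottle [347.2 199.1] 0.39 loc@70 [  3.9 -56.5  70. ]
scene hsv [345.6 197.6] [344 196   4   4  15] [ 13.8 -61.8  70. ]
```

View pics/d_wrist.png

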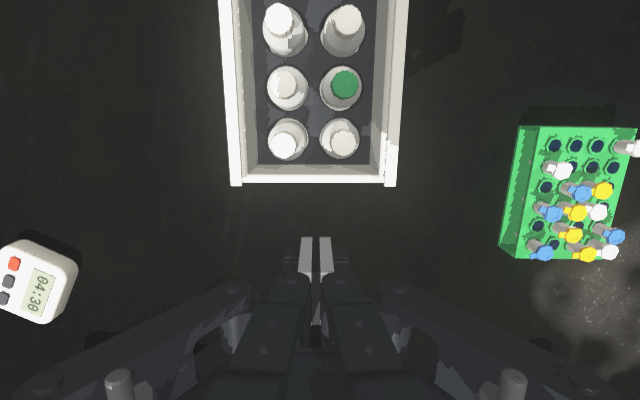

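View pics/d_top.png

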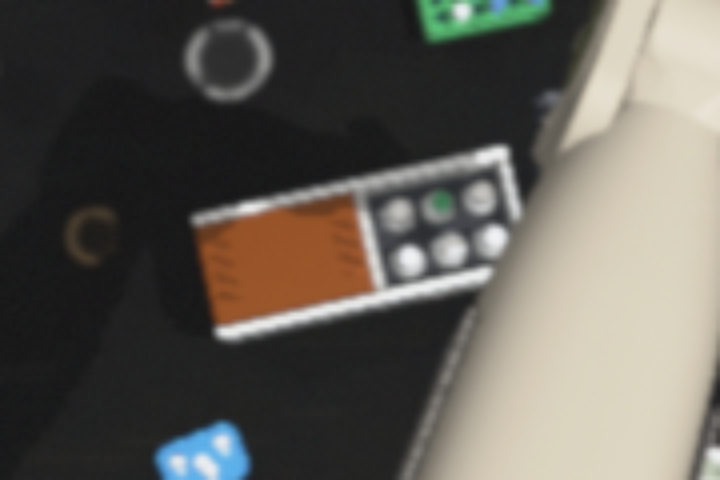

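The wrist view shows six bottles, with the green cap at (344,84), i.e. local (18,-72): the middle well on the +x side. The top view agrees, and shows the cover over the deck, flush with the far end. I'll move over the cap and descend.

```bash
python3 -m pendant '[[[0.8,0.2,0],0,1],[[0.9,0.25,0],0,1],[[0.9,0.25,0],0,1],[[0.9,0.2,0.1],0,1],[[0.5,0.06,0.3],0,1],[[0.08,0,0.6],0,1],[[0,0,0.6],0,1],[[0,0,0.5],0,1],[[0,0,0.3],0,1],[[0,0,0],0,1]]'
python3 - <<'E'
from h import *
show()
for n in('wrist','top','scene'):
    c=env.read_camera(n);im=c['color'].copy()
    if n!='wrist':
        q=w2px(c,(.5346,.0003,.07)).astype(int); im=cv2.resize(im[q[1]-60:q[1]+60,q[0]-90:q[0]+90],None,fx=4,fy=4)
    cv2.imwrite(f'pics/e_{n}.png',im)
E
```

```text
clock: 13.45
tcp_pos: [0.5693, -0.0664, 0.0926]
orientation: [-0.001, 0.627, 0.779, -0.0]
wrist_force: [0.1, -0.1, 0.2]
finger_gap: 0.0001
clk 13.45 loc mm [ 19.1 -72.8  92.6] yaw tool x 102.41 z [-0.001  0.    -1.   ] F [ 0.1  -0.14  0.15] gap 0.0001 j [-0.26  0.39 -0.2   0.99 -0.    1.1 ]
```

View pics/e_wrist.png

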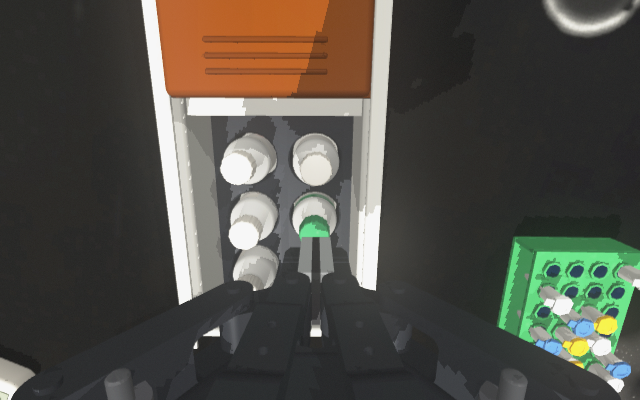

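View pics/e_scene.png

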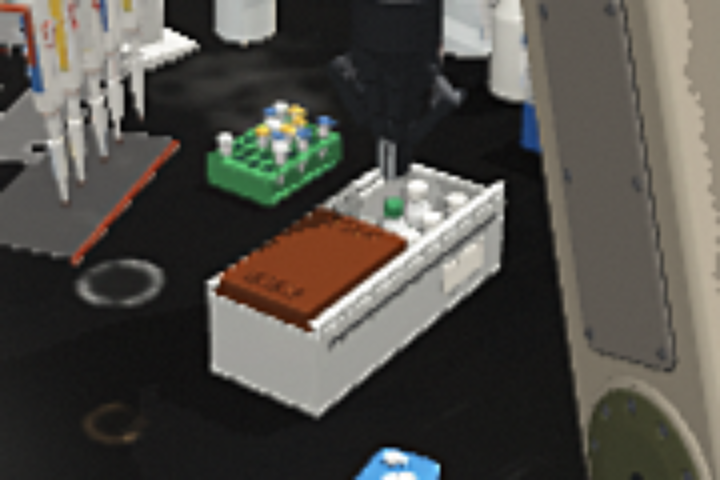

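```bash
python3 -m pendant '[[[0,0,0.25],0,1],[[0,0,0.13],0,1],[[0,0,0],0,1],[[0,0,0],0,1]]'
python3 - <<'E'
from h import *
s=show()
c=env.read_camera('wrist'); print('tcp px',w2px(c,s['tcp_pos']))
im=c['color'];hsv=cv2.cvtColor(im,cv2.COLOR_BGR2HSV)
cv2.imwrite('pics/f_wrist.png',cv2.resize(im[150:300,215:415],None,fx=4,fy=4))
c=env.read_camera('scene');p=s['tcp_pos'];print('tcp',w2px(c,p),'cap centre',w2px(c,(p[0],p[1],.07)))
q=w2px(c,p).astype(int);im=c['color'].copy();im=cv2.resize(im[q[1]-25:q[1]+25,q[0]-30:q[0]+30],None,fx=10,fy=10,interpolation=cv2.INTER_NEAREST)
for z in(p[2],.07):
    u=(w2px(c,(p[0],p[1],z))-q+[30,25]+.5)*10; cv2.drawMarker(im,tuple(u.astype(int)),(0,0,255),0,14,1)
cv2.imwrite('pics/f_scene.png',im)
E
```

```text
clock: 14.1
tcp_pos: [0.5697, -0.0661, 0.0857]
orientation: [0.0, 0.626, 0.78, -0.0]
wrist_force: [0.2, 0.9, -0.0]
finger_gap: 0.0002
clk 14.1 loc mm [ 19.6 -72.6  85.7] yaw tool x 102.45 z [-0. -0. -1.] F [ 0.16  0.89 -0.02] gap 0.0002 j [-0.26  0.39 -0.21  0.97 -0.    1.1 ]
tcp px [315.05568399 254.51082154]
tcp [346.05405415 191.77717305] cap centre [345.95935616 195.813695  ]
```

View pics/f_wrist.png

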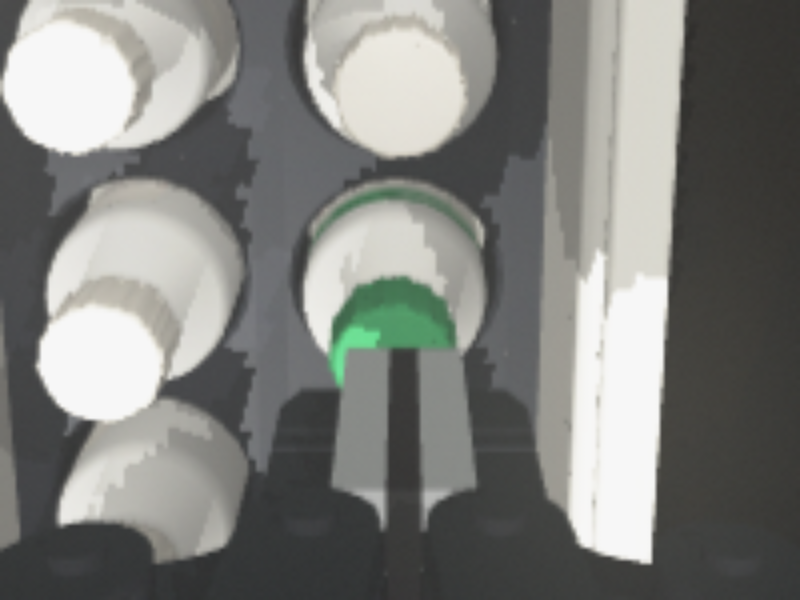

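View pics/f_scene.png

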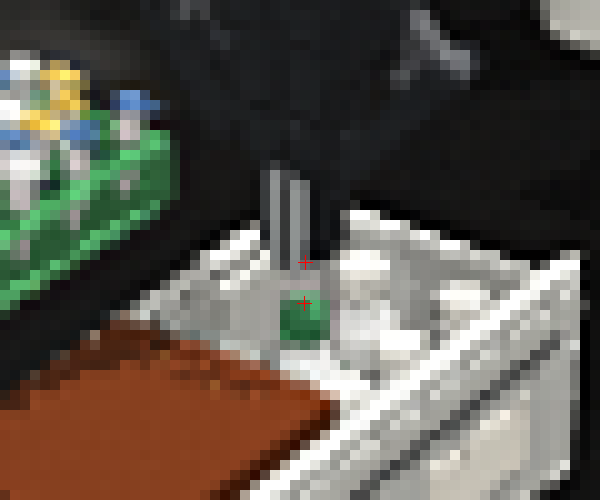

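The wrist crop shows the fingers over the green cap and about 1.4 mm too far to +x. The scene view shows the fingertips directly above the cap with a gap. I'll trim y by 1 mm and hold for three seconds.

```bash
python3 -m pendant '[[[0,-0.05,0],0,1],[[0,0,0],0,1],[[0,0,0],0,1],[[0,0,0],0,1],[[0,0,0],0,1],[[0,0,0],0,1],[[0,0,0],0,1],[[0,0,0],0,1],[[0,0,0],0,1],[[0,0,0],0,1],[[0,0,0],0,1],[[0,0,0],0,1]]'
python3 - <<'E'
from h import *
s=show()
c=env.read_camera('wrist'); cc,ss=np.cos(BOX[2]),np.sin(BOX[2])
im=c['color'].copy()
x0,y0=s['tcp_pos'][:2]
P=np.array([w2px(c,(x0+.009*np.cos(t),y0+.009*np.sin(t),.07)) for t in np.linspace(0,6.28,40)])
im=cv2.resize(im[150:300,215:415],None,fx=4,fy=4)
cv2.polylines(im,[((P-[215,150]+.5)*4).astype(int)],True,(0,0,255),1)
cv2.imwrite('pics/g_wrist.png',im)
E
```

```text
clock: 15.7
tcp_pos: [0.5688, -0.0664, 0.0857]
orientation: [0.0, 0.626, 0.78, -0.0]
wrist_force: [0.8, -0.3, -0.4]
finger_gap: 0.0001
clk 15.7 loc mm [ 18.6 -72.6  85.7] yaw tool x 102.45 z [ 0. -0. -1.] F [ 0.82 -0.34 -0.36] gap 0.0001 j [-0.26  0.39 -0.21  0.97 -0.    1.1 ]
```

View pics/g_wrist.png

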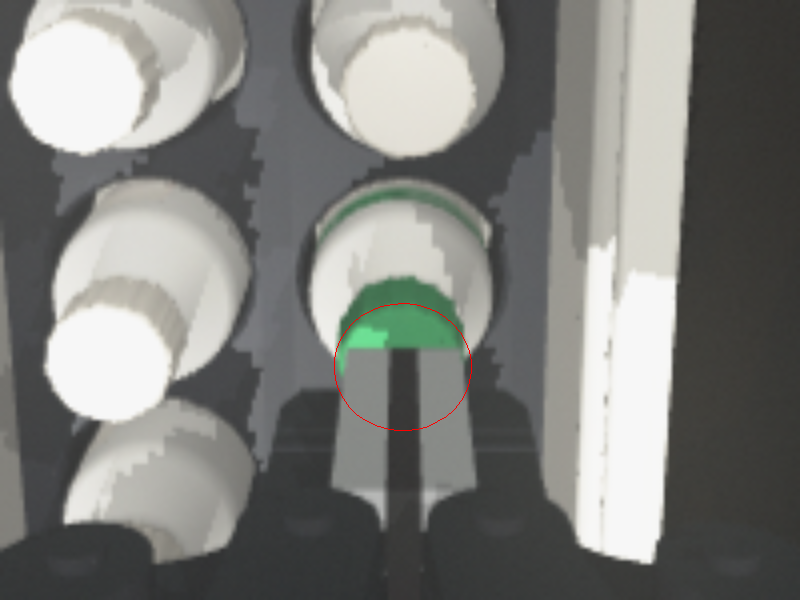

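The projected cap circle under the TCP (red) coincides with the cap's visible edge, so I'll hold 2.5 s longer.

```bash
python3 -m pendant '[[[0,0,0],0,1],[[0,0,0],0,1],[[0,0,0],0,1],[[0,0,0],0,1],[[0,0,0],0,1],[[0,0,0],0,1],[[0,0,0],0,1],[[0,0,0],0,1],[[0,0,0],0,1],[[0,0,0],0,1],[[0,0,0],0,1],[[0,0,0],0,1]]'
python3 -m pendant '[[[0,0,0],0,1],[[0,0,0],0,1],[[0,0,0],0,1],[[0,0,0],0,1],[[0,0,0],0,1],[[0,0,0],0,1],[[0,0,0],0,1],[[0,0,0],0,1]]'
python3 -c "from h import *; show()"
```

```text
clock: 17.25
tcp_pos: [0.5688, -0.0664, 0.0857]
orientation: [0.0, 0.626, 0.78, -0.0]
wrist_force: [-0.1, 0.2, -1.1]
finger_gap: -0.0002
clock: 18.25
tcp_pos: [0.5688, -0.0664, 0.0857]
orientation: [0.0, 0.626, 0.78, -0.0]
wrist_force: [0.1, -0.1, 0.4]
finger_gap: -0.0003
clk 18.25 loc mm [ 18.6 -72.6  85.7] yaw tool x 102.45 z [ 0. -0. -1.] F [ 0.14 -0.11  0.38] gap -0.0003 j [-0.26  0.39 -0.21  0.97 -0.    1.1 ]
```

```bash
python3 -m pendant '[[[0,0,-0.6],0,1],[[0,0,-1],0,1],[[0.3,0,-1],0,1],[[0.8,-0.1,-0.6],0,1],[[1,-0.1,0],0,1],[[1,-0.1,0],0,1],[[1,-0.1,0],0,1],[[1,-0.1,0],0,1],[[1,-0.1,0],0,1],[[1,-0.1,0],0,1],[[1,-0.1,0],0,1],[[1,-0.1,0],0,1]]'
python3 -m pendant '[[[1,-0.1,0],0,1],[[1,0,0],0,1],[[0.8,0,0],0,1],[[0.3,0,0],0,1],[[0,0,0],0,1]]'
python3 - <<'E'
from h import *
show()
for n in('wrist','top','scene'):
    c=env.read_camera(n);im=c['color'].copy()
    if n=='scene':
        q=w2px(c,(.5346,.0003,.07)).astype(int); im=cv2.resize(im[q[1]-60:q[1]+60,q[0]-90:q[0]+90],None,fx=4,fy=4)
    cv2.imwrite(f'pics/h_{n}.png',im)
E
```

```text
clock: 19.75
tcp_pos: [0.5116, 0.1087, 0.1497]
orientation: [0.0, 0.626, 0.78, 0.0]
wrist_force: [-0.3, 0.3, 0.6]
finger_gap: -0.0001
clock: 20.38
tcp_pos: [0.4966, 0.1679, 0.1496]
orientation: [0.0, 0.626, 0.78, -0.0]
wrist_force: [0.7, 0.2, 0.4]
finger_gap: -0.0
clk 20.375 loc mm [ -0.  171.8 149.6] yaw tool x 102.48 z [ 0. -0. -1.] F [0.68 0.16 0.38] gap -0.0 j [ 0.17  0.26 -0.24  1.08 -0.    1.53]
```

View pics/h_scene.png

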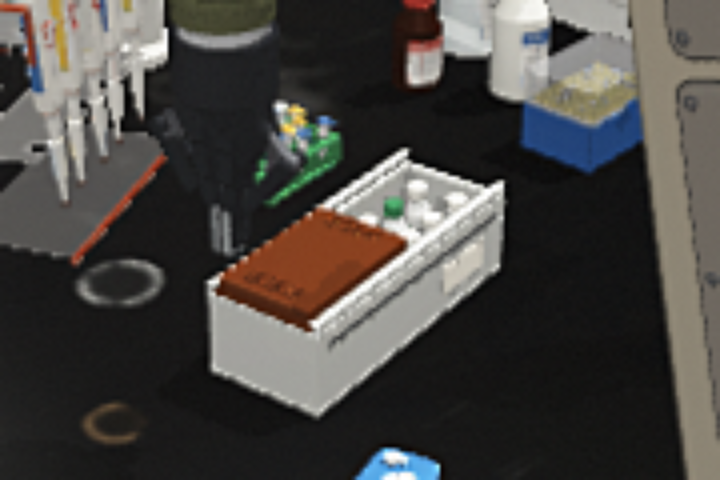

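View pics/h_top.png

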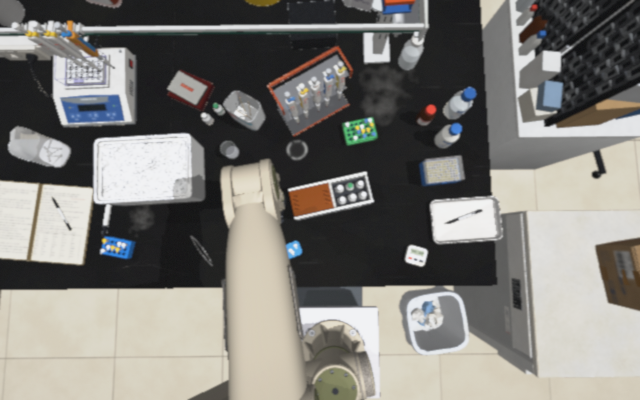

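The top view shows the cover fully over the deck and the bystanders unmoved. The fingers are outside the far end, so I'll lower to 84 mm.

```bash
python3 -m pendant '[[[0,0,0.6],0,1],[[0,0,0.9],0,1],[[0,0,0.9],0,1],[[0,0,0.6],0,1],[[0,0,0.25],0,1],[[0,0,0],0,1]]'
python3 -c "from h import *; show()"
```

```text
clock: 21.28
tcp_pos: [0.4966, 0.1675, 0.0845]
orientation: [-0.0, 0.626, 0.78, -0.0]
wrist_force: [-0.7, -0.4, -0.1]
finger_gap: -0.0002
clk 21.275 loc mm [-1.000e-01  1.714e+02  8.450e+01] yaw tool x 102.44 z [-0. -0. -1.] F [-0.69 -0.35 -0.11] gap -0.0002 j [ 0.17  0.31 -0.34  0.93 -0.    1.53]
```

```bash
python3 -m pendant '[[[-0.5,0,0],0,1],[[-0.4,0,0],0,1],[[-0.4,0,0],0,1],[[-0.5,0,0],0,1],[[-0.5,0,0],0,1],[[-0.5,0,0],0,1],[[-0.5,0,0],0,1],[[-0.5,0,0],0,1],[[-0.5,0,0],0,1],[[-0.5,0,0],0,1],[[-0.5,0,0],0,1],[[-0.5,0,0],0,1]]'
python3 -c "from h import *; show()"
python3 -m pendant '[[[-0.5,0,0],0,1],[[-0.4,0,0],0,1],[[-0.4,0,0],0,1],[[-0.2,0,0],0,1],[[-0.1,0,0],0,1]]'
python3 -c "from h import *; show()"
```

```text
clock: 22.78
tcp_pos: [0.5216, 0.0537, 0.0846]
orientation: [-0.0, 0.626, 0.78, -0.0]
wrist_force: [-0.5, 1.4, 0.7]
finger_gap: 0.0003
clk 22.775 loc mm [-0.9 54.9 84.6] yaw tool x 102.45 z [-0. -0. -1.] F [-0.45  1.43  0.74] gap 0.0003 j [-0.05  0.31 -0.34  0.93 -0.    1.3 ]
clock: 23.4
tcp_pos: [0.5284, 0.0228, 0.0845]
orientation: [-0.0, 0.626, 0.78, -0.0]
wrist_force: [-2.4, 2.2, 0.6]
finger_gap: 0.0001
clk 23.4 loc mm [-1.1 23.3 84.5] yaw tool x 102.44 z [-0. -0. -1.] F [-2.37  2.25  0.56] gap 0.0001 j [-0.11  0.32 -0.32  0.93 -0.    1.25]
```

```bash
python3 -m pendant '[[[-0.2,0,0],0,1],[[-0.15,0,0],0,1],[[-0.1,0,0],0,1]]'
python3 -m pendant '[[[-0.1,0,0],0,1],[[-0.1,0,0],0,1]]'
python3 -c "from h import *; show()"
```

```text
clock: 23.78
tcp_pos: [0.5303, 0.0141, 0.0846]
orientation: [-0.0, 0.626, 0.78, -0.0]
wrist_force: [-1.1, 1.9, 0.4]
finger_gap: 0.0001
clock: 24.02
tcp_pos: [0.5307, 0.0123, 0.0846]
orientation: [-0.002, 0.626, 0.78, 0.001]
wrist_force: [-2.8, 11.4, 2.6]
finger_gap: -0.0001
clk 24.025 loc mm [-1.1 12.5 84.6] yaw tool x 102.51 z [-0.001  0.005 -1.   ] F [-2.78 11.38  2.58] gap -0.0001 j [-0.13  0.32 -0.32  0.93  0.    1.22]
```

```bash
python3 -m pendant '[[[-0.1,0,0],0,1],[[-0.1,0,0],0,1]]'
python3 -c "from h import *; show()"
python3 -m pendant '[[[0.3,0,0],0,1],[[0.4,0,0],0,1],[[0.5,0,0],0,1],[[0.6,0,-0.5],0,1],[[0.8,0,-1],0,1],[[0.8,0,-1],0,1],[[1,0,-1],0,1],[[1,0,-0.5],0,1],[[1,0,0],0,1],[[1,0,0],0,1],[[1,0,0],0,1],[[0.3,0,0],0,1]]'
python3 - <<'E'
from h import *
show()
C,M=grab(('top',))
r=fit(C,M,('top',),[.5346,.0003,.223,.005]);print('top',r.x.round(4),r.fun)
for n in('top','scene','wrist'):
    c=env.read_camera(n);im=c['color'].copy()
    if n!='wrist':
        q=w2px(c,(.5346,.0003,.07)).astype(int); im=cv2.resize(im[q[1]-60:q[1]+60,q[0]-90:q[0]+90],None,fx=4,fy=4)
    cv2.imwrite(f'pics/i_{n}.png',im)
E
```

```text
clock: 24.28
tcp_pos: [0.5307, 0.012, 0.0846]
orientation: [-0.005, 0.625, 0.781, 0.004]
wrist_force: [-3.8, 24.2, 5.9]
finger_gap: -0.0001
clk 24.275 loc mm [-1.2 12.3 84.6] yaw tool x 102.65 z [-0.002  0.012 -1.   ] F [-3.83 24.15  5.88] gap -0.0001 j [-0.14  0.32 -0.32  0.93  0.01  1.21]
clock: 25.78
tcp_pos: [0.4945, 0.1776, 0.1654]
orientation: [0.0, 0.626, 0.78, 0.0]
wrist_force: [-0.1, -0.9, -0.1]
finger_gap: -0.0002
clk 25.775 loc mm [1.000e-01 1.817e+02 1.654e+02] yaw tool x 102.54 z [ 0.001 -0.    -1.   ] F [-0.1  -0.94 -0.07] gap -0.0002 j [ 0.19  0.25 -0.21  1.12 -0.    1.54]
top [ 0.5351  0.0014  0.2142 -0.0021] -1.8305985898351524
```

View pics/i_top.png

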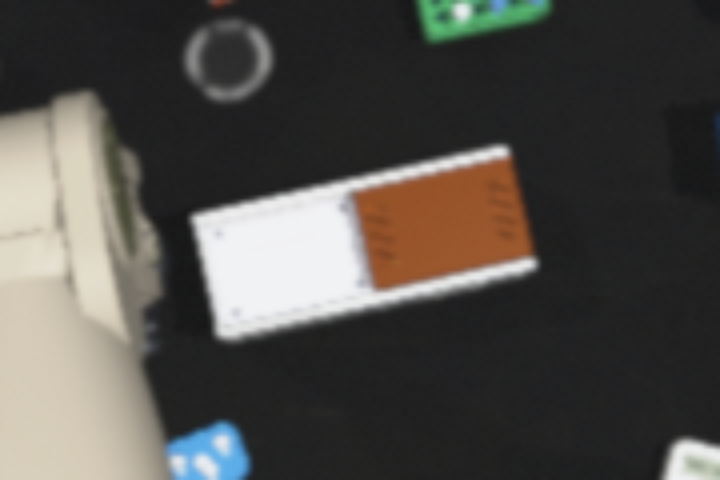

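View pics/i_scene.png

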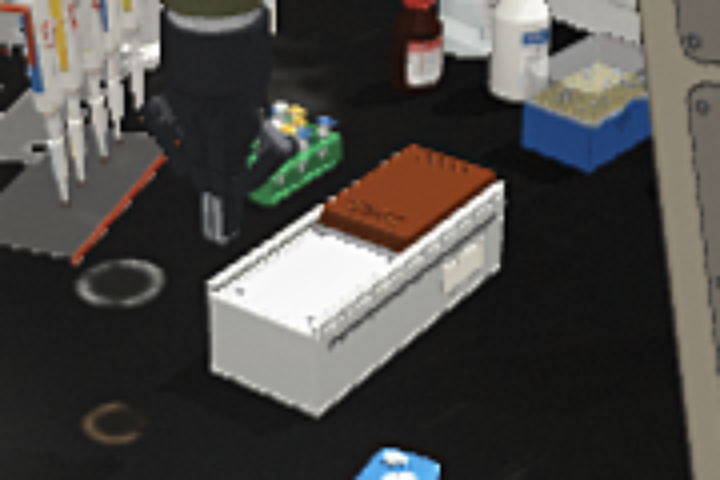

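Both views show the cover flush with the box's end, and the fit gives a travel of about 0. I'll rise a bit more, let the arm settle and hand in.

```bash
python3 -m pendant '[[[0,0,-0.8],0,1],[[0,0,-1],0,1],[[0,0,-0.8],0,1],[[0,0,-0.3],0,1],[[0,0,0],0,1],[[0,0,0],0,1],[[0,0,0],0,1],[[0,0,0],0,1]]'
python3 -c "from h import *; s=show(); print(np.abs(s['qvel']).max()); print(env.hand_in())"
```

```text
clock: 27.08
tcp_pos: [0.4945, 0.1764, 0.2222]
orientation: [-0.0, 0.626, 0.78, -0.0]
wrist_force: [0.1, -0.2, 0.2]
finger_gap: 0.0001
clk 27.075 loc mm [-2.000e-01  1.806e+02  2.222e+02] yaw tool x 102.45 z [-0.001 -0.    -1.   ] F [ 0.1  -0.17  0.22] gap 0.0001 j [ 0.19  0.22 -0.1   1.25 -0.    1.54]
0.003505046836525838
the job is handed in; nothing more can be done
None
```

The job is done and handed in at about 27 s, with the cover shut again and the arm clear of everything.

- **Opening:** The cover was already about 14 mm open at the start. I pushed it with the shut fingertips to its open stop, where the wrist force rose to about 26 N with no further movement.
- **Pointing:** The green cap was in the middle well on the box's +x side. I held the fingertips about 16 mm above the middle of the cap for over 4 s, and the wrist force stayed near zero.
- **Shutting:** I pushed the cover to its shut stop, where the force reached about 24 N, then backed off and rose clear.

**Last checks:** The top and scene views show the cover flush with the box's end. The image fit gave a travel of -2 mm, which is zero within the camera calibration. I did not measure the other things again at the end, but those in view looked unmoved in the pictures.

**Disagreements:** My first box fit assumed the cover was shut, so the two views differed by about 1 cm until I let the travel vary. The wrist view then put the box 1 to 2 mm off from the other cameras. I split that difference, and trimmed the pointing by 1 mm to match the wrist view.

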